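Open the lift-and-slide hatch and deposit the camera

TASK

Deposit the camera in the grey chest. First lift the chest's recessed hatch off its seat by the middle bar and slide it along its channels towards the hood until your hand is nearly at the hood, set it down on the deck and let go; then take it again by the upright tab at its back end and slide it fully home under the hood. Lower the camera, lens up, into the open well and set it gently on the floor of the well before letting go, leaving the radio, the glasses case and the torch where they are.

Things in the scene. Friction and masses are not known exactly. Their poses are not given: they have to be found in the camera images.
- chest: Fixed grey steel chest, 180 (x) x 312 (y) x 144 mm tall; origin at table height under the centre of its well. Own +y is the way the hatch slides to open; the chest spans y -84 to +228. The seat around the well mouth (y -72 to +72) is 80 mm above the table; the hatch lies on it, 10 mm below the parking deck.
- hatch: Loose aluminium plate 150 (x) x 140 (y) x 8 mm, 0.4 to 0.6 kg; origin at the centre of its underside, axes as the chest's. It starts on its seat over the well (origin 80 mm above the table); on the deck its origin is at 90 mm. Fully home, against the end stop, its origin is 149 mm along the chest's y. Let go, it lies level on the deck once more than about 75 mm along.
- hatch_bar (a point): Centre of the hatch's dark middle handle bar, 80 (x) x 12 (y) x 12 mm, 32 mm above the plate's underside, with 18 mm of open space beneath it, on two posts 35 mm either side of its centre. To be pinched across y.
- hatch_tab (a point): Grip point on the upright tab at the hatch's back (-y) end, 65 mm from the plate centre: 80 (x) x 10 (y) mm, top 42 mm above the plate's underside; this point 32 mm above the underside. To be pinched across y. With the hatch home it is still 50 mm short of the hood.
- camera: Loose black camera of about 0.3 to 0.5 kg lying on its back, lens up: body 68 (x) x 100 (y) x 36 mm, origin at the centre of its underside, z up along the lens. It fits in the well with its long side along the chest's x or y. It starts on the table to the robot's right, at either the nearer or the farther of two places, the radio at the other.
- camera_lens (a point): Centre of the top of the camera's lens barrel, a cylinder 56 mm in diameter and 30 mm high standing on the middle of the body; top 66 mm above the underside.
- well_floor (a point): Centre of the floor of the chest's open well, 6 mm above the table. The well is 132 (chest x) x 120 (chest y) mm inside.
- radio: Bystander: loose black hand radio lying flat, 58 x 105 x 34 mm plus a stub aerial and a knob (30 and 12 mm) at its +y end; origin at the centre of its underside.
- glasses_case: Bystander: loose brown hard glasses case, 62 x 155 x 44 mm, beyond the chest; origin at the centre of its underside.
- torch: Bystander: dark torch standing on its head, 52 mm in diameter, 140 mm tall, to the left of the chest's hood end; origin at the centre of its underside.
- deck (a point): Top of the chest's parking deck, 90 mm above the table, at y +145 mm in the chest. The deck runs from y +72 to an end stop at +219. Channel walls 156 mm apart inside have lips overhanging inwards to 66 mm from the centre line, underside 116, top 120 mm above the table: the hatch may rise 10 to 28 mm from its seat while sliding and cannot be lifted out.
- hood (a point): Middle of the top front edge of the hood, at y +140 mm in the chest, 144 mm above the table. The hood covers y +140 to +228 over the full width, underside 138 mm above the table; the hatch with its bar fits beneath, a hand does not.
There are look-alikes about, which are no part of the job. What is shaped like the camera but purple is not meant. Of the things that look like the hatch, the smaller one is meant.

How it is judged:
By the outcome, as a careful person would: the job done as asked, in the order asked, and still so for the second after the job is handed in, with the robot touching nothing.
It also fails if it takes over 59 s, if anything falls off the work surface, if the arm or the gripper's body presses on something with over 40 N, if the wrist force passes 120 N, or if a joint passes its speed limit or range.

ROBOT

A 6-joint arm with a two-finger parallel gripper is mounted at the origin on the work surface. World frame = base frame: x ahead of the robot, y to its left, z up, the work surface at z = 0. Lengths are in m, angles in rad, forces in N, time in s.
With the tool pointing down it reaches from about 0.25 to 0.725 m from the base axis. Payload 4 kg.
Tool frame: the origin (TCP) lies midway between the tips of the shut fingers; the grasp point (between the pads) lies 19 mm behind it; y points along the fingers, x is the direction in which the jaws open and shut, and the axes are right-handed (so a half turn about y gives the same grasp; the last joint's range is limited). The gripper opens to 85 mm and grips with 20 to 120 N. Pads are 22 mm wide; open, the fingers measure 114 mm over their backs; the gripper's body (76 mm by 85 mm) begins 54 mm behind the grasp point. The pads swing forward as they close: fully open they stand 13 mm farther back than shut.
Start: joints at [1.17, 0.241, 0.005, 1.335, 0, 1.571], TCP at [0.195, 0.46, 0.198] pointing down, gripper open.
Joint ranges: [-2.72, 2.72], [-1.05, 1.87], [-1.09, 1.28], [-1.99, 2.15], [-1.42, 1.44], [-3.14, 3.14]. Speed limits (rad/s): [2.79, 2.79, 3.14, 3.14, 3.14, 3.14].

INTERFACE

Orientations are given as a unit quaternion [x, y, z, w].
In Python, from workcell import bot gives the robot as it stands. The module is installed in compiled form; this text tells all that it offers.
- The arm moves only by the shell command python3 -m inch 'ROWS'. ROWS is text: rows parted by semicolons, each of 7 numbers parted by spaces: the turn, a rotation vector about the tool's x, y, z in degrees, then the shift along the tool's x, y, z in mm, then the closure, from 0 (fully open) to 1 (shut). In form: ax ay az dx dy dz fingers; .... A call has 1 to 12 rows; each row shifts and turns the commanded pose from where the row before left it, along the tool's axes as they then stand; what a row does not reach is not made up. A row lasts 1/8 s, in which the tool goes at most 62.5 mm and 10.7 degrees, less where a joint would pass 70% of its speed; a pose out of reach is approached as far as the arm can. A call with a gripper value outside its range is refused whole. The fingers move at their own pace and stop on an object; the grip force is fixed at half the most. Time passes only in rows, so rows that do not move let the fingers close. It gives the time, the measured TCP pose, the force and the opening at its end, in the units of the state.
- bot.get_obs(): the state, without advancing time (a new reading comes with each control period).
- bot.camera(name): name is "side" or "top" or "wrist"; returns a dict with "color" (400x640x3 uint8, blue, green, red), "fx", "fy", "cx", "cy" (pixels), "k1" (the pictures are not rectified: a ray, as slopes to the right and down, at radius r is drawn at 1 + k1 r^2 times it, then the intrinsics apply), "extrinsics" (4x4, takes a point from world to camera coordinates). Camera axes: x right, y up, looking along -z (the intrinsics and any distortion apply to the point x, -y, -z); pixel columns grow to the right and rows downward; lengths in m; the calibration is good to about 2 mm. A picture is of the moment at which its call begins. There is no depth.
- bot.job_done(): hands the job in, once; it reports no verdict.
Trained networks look in the newest picture that a camera, given by its name, has taken for a name from the list of things; names that differ only in an ending like _2 or _b are one class to them, and where a whole thing is asked for, a point or a joint stands for the part that bears it (a point fixed in the world has none). Each returns a list of dicts, best first, with "conf" (0 to 1); they miss things now and then, are a little off and sometimes report something else, mostly with a low value. They report only what shows in the picture. A call takes as long as a camera call. They do not tell look-alikes from the thing itself.
- bot.look_for(name, camera): "extent" ([left, top, right, bottom] in pixels, round what is visible of it).
- bot.cut_out(name, camera): "region" (400x640 bool, what is visible of it) and "extent" ([left, top, right, bottom] in pixels, round what is visible of it).
- bot.spot_point(name, camera): "point" ([column, row] in pixels: a listed point, or the origin of a listed thing).
The state is a dict: "clock": time; "joint_pos": joint angles; "joint_vel": joint speeds; "tau": joint torques, N m; "eef_pos": TCP position; "tool_rot": TCP orientation; "ft_force": force on the tool from outside, world axes, zero at the start; "ft_torque": the same for the moment, N m; "grip_width": finger opening in m.
Only numpy, scipy, OpenCV 4.12 (cv2) and the standard library are available. Lean on these libraries where they do the work, as an engineer would, in place of code of your own. Each camera call takes 0.05 s, during which the arm holds its last target.

## Working session

There is one attempt and no reset: what is moved stays moved. The work goes in short steps, Python scripts to look and compute and a shell command to move; the robot and the scene stay as the last step left them, time stands still between calls to the robot, and variables do not carry over. Pictures are saved under pics/ and viewed, and the job is handed in when it is done.

```bash
mkdir -p pics
python3 - <<'E'
from workcell import bot
import cv2
o=bot.get_obs()
print({k:(v if not hasattr(v,'round') else v.round(3) if hasattr(v,'shape') else v) for k,v in o.items()})
for n in ['side','top','wrist']:
    c=bot.camera(n); cv2.imwrite(f'pics/a_{n}.png',c['color'])
    print(n,c['fx'],c['fy'],c['cx'],c['cy'],c['k1'],c['extrinsics'])
    for t in ['chest','hatch','hatch_bar','hatch_tab','camera','camera_lens','well_floor','radio','deck','hood','torch','glasses_case']:
        print(t,[([round(float(x)) for x in d['point']],round(d['conf'],2)) for d in bot.spot_point(t,n)])
E
```

```text
{'clock': 0.0, 'joint_pos': array([1.17 , 0.241, 0.004, 1.335, 0.   , 1.571]), 'joint_vel': array([ 0.001,  0.   ,  0.001, -0.001,  0.   , -0.   ]), 'tau': array([-0.0000e+00, -3.7232e+01,  2.5241e+01,  1.7000e-02, -0.0000e+00,
        0.0000e+00]), 'eef_pos': array([0.195, 0.46 , 0.198]), 'tool_rot': array([ 0.59 ,  0.39 , -0.391, -0.589]), 'ft_force': array([-0.162, -0.381, -1.136]), 'ft_torque': array([ 0.016, -0.019,  0.001]), 'grip_width': 0.08513702021070142}
side 507.4841358164755 507.4841358164755 322.09451405300894 200.66863857803014 0.01740298175870575 [[ 0.91796207 -0.39663185  0.00536705 -0.49678596]
 [ 0.21366209  0.50580735  0.83576757 -0.24671353]
 [-0.33420673 -0.7660562   0.54905716 -1.15335054]
 [ 0.          0.          0.          1.        ]]
chest [([399, 247], 0.73), ([312, 237], 0.66)]
hatch [([366, 186], 0.84), ([312, 213], 0.73)]
hatch_bar [([312, 203], 0.76), ([367, 175], 0.6)]
hatch_tab [([380, 192], 0.78), ([318, 215], 0.58)]
camera [([331, 330], 0.89), ([268, 348], 0.79)]
camera_lens [([334, 306], 0.92), ([263, 322], 0.57), ([312, 204], 0.56)]
well_floor
[... 742 characters left out ...]
92), ([421, 280], 0.81)]
well_floor [([199, 196], 0.69)]
radio [([414, 177], 0.88)]
deck [([257, 204], 0.75)]
hood [([257, 200], 0.9)]
torch [([198, 197], 0.83)]
glasses_case [([347, 135], 0.79)]
wrist 296.34022723580534 296.34022723580534 317.3413723897077 199.33720910329964 -0.025072950287627203 [[ 3.89489939e-01  9.21030596e-01  4.77928626e-04 -4.99821244e-01]
 [-8.74969063e-01  3.70173158e-01 -3.12091287e-01  4.06434544e-02]
 [-2.87622541e-01  1.21138244e-01  9.50051999e-01 -3.79671088e-01]
 [ 0.00000000e+00  0.00000000e+00  0.00000000e+00  1.00000000e+00]]
chest []
hatch []
hatch_bar []
hatch_tab []
camera []
camera_lens []
well_floor []
radio []
deck []
hood []
torch []
glasses_case []
```

View pics/a_side.png

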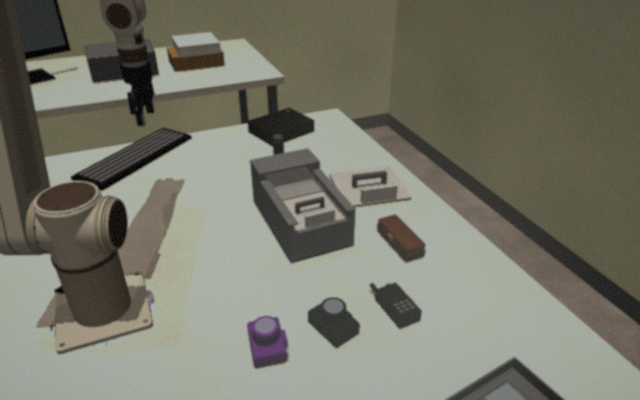

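View pics/a_top.png

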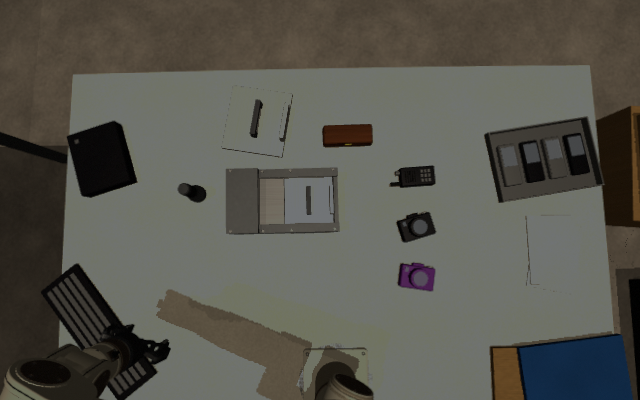

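View pics/a_wrist.png

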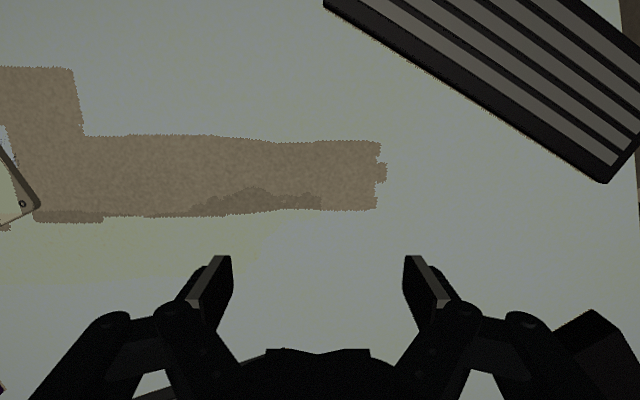

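The side view shows the chest with its hatch (bar ~312,203), a bigger look-alike plate lying behind it (366,186), the black camera (331,320) between the purple one (266,340) and the radio (396,303). The top view agrees: the hatch is at (310,200), black camera at (416,226), hood on the left, which is +y.

```bash
cat > h.py <<'E'
import numpy as np,cv2
from workcell import bot
from scipy.spatial.transform import Rotation as R
def cam(n): return bot.camera(n)
def proj(c,P):
    P=np.atleast_2d(P).astype(float);E=c['extrinsics'];q=P@E[:3,:3].T+E[:3,3]
    s=np.c_[q[:,0]/-q[:,2],-q[:,1]/-q[:,2]];r2=(s**2).sum(1,keepdims=True);s=s*(1+c['k1']*r2)
    return s*[c['fx'],c['fy']]+[c['cx'],c['cy']]
def ray(c,uv):
    d=(np.array(uv,float)-[c['cx'],c['cy']])/[c['fx'],c['fy']];s=d.copy()
    for _ in range(10): s=d/(1+c['k1']*(s@s))
    E=c['extrinsics'];o=-E[:3,:3].T@E[:3,3];return o,E[:3,:3].T@np.array([s[0],-s[1],-1])
def atz(c,uv,z):
    o,d=ray(c,uv);return o+d*(z-o[2])/d[2]
def tri(obs):
    A=np.zeros((3,3));b=np.zeros(3)
    for c,uv in obs:
        o,d=ray(c,uv);d/=np.linalg.norm(d);M=np.eye(3)-np.outer(d,d);A+=M;b+=M@o
    return np.linalg.solve(A,b)
E
python3 - <<'E'
from h import *
o=bot.get_obs();print(R.from_quat(o['tool_rot']).as_matrix().round(3))
C={n:cam(n) for n in ['top','side']}
for n,c in C.items():
    im=c['color']
    x0,y0,x1,y1=(215,155,350,245) if n=='top' else (240,145,365,265)
    s=5.5 if n=='top' else 5
    cv2.imwrite(f'pics/b_{n}.png',cv2.convertScaleAbs(cv2.resize(im[y0:y1,x0:x1],None,fx=s,fy=s,interpolation=cv2.INTER_CUBIC),alpha=1.5))
    x0,y0,x1,y1=(380,160,450,300) if n=='top' else (240,280,430,370)
    cv2.imwrite(f'pics/c_{n}.png',cv2.convertScaleAbs(cv2.resize(im[y0:y1,x0:x1],None,fx=4,fy=4,interpolation=cv2.INTER_CUBIC),alpha=2))
t,s=C['top'],C['side']
print('bar',tri([(t,(307,200)),(s,(312,203))]),atz(t,(307,200),.112+.006))
print('tab',tri([(t,(332,200)),(s,(318,215))]),atz(t,(332,200),.112))
print('hood',tri([(t,(257,200)),(s,(293,166))]),atz(t,(257,200),.144))
print('lens',tri([(t,(421,221)),(s,(334,306))]),atz(t,(421,221),.066), atz(s,(334,306),.066))
E
```

```text
[[ 0.39  -0.    -0.921]
 [ 0.921  0.     0.39 ]
 [-0.    -1.     0.   ]]
bar [0.53783866 0.07493694 0.10426522] [0.53101125 0.07643868 0.118     ]
tab [0.53108548 0.00574997 0.11281658] [0.53052131 0.00593732 0.112     ]
hood [0.53643379 0.21131458 0.14518592] [0.53054035 0.21342418 0.144     ]
lens [ 0.46444092 -0.2537818   0.06308558] [ 0.46933808 -0.2548434   0.066     ] [ 0.45791606 -0.25532975  0.066     ]
```

```bash
ls pics
```

```text
a_side.png
a_top.png
a_wrist.png
b_side.png
b_top.png
c_side.png
c_top.png
```

View pics/b_top.png

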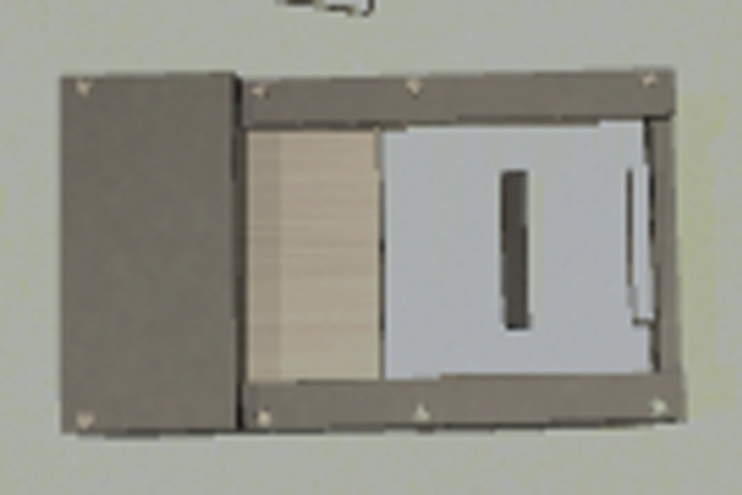

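View pics/c_top.png

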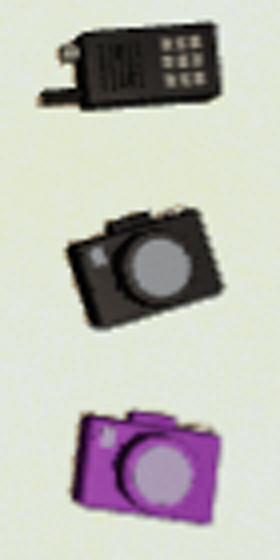

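View pics/b_side.png

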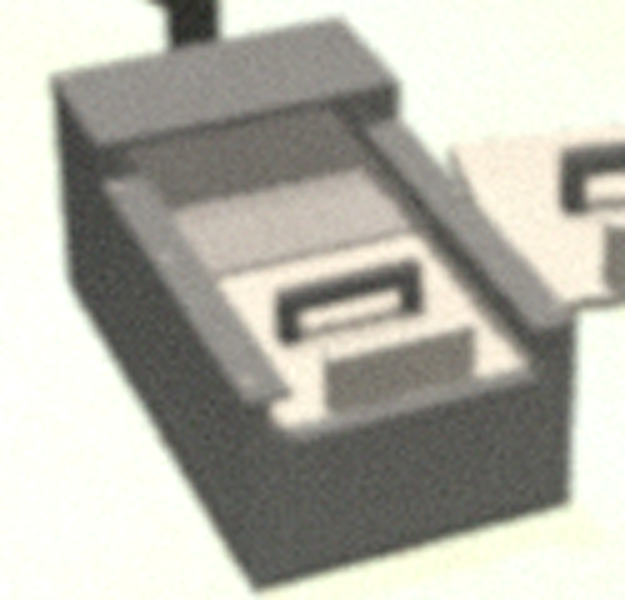

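```bash
cat > fit.py <<'E'
from h import *
from scipy.optimize import least_squares
C={n:cam(n) for n in ['top','side']};t,s=C['top'],C['side']
def px(p,s,o): return [(p[0]+.5)/s-.5+o[0],(p[1]+.5)/s-.5+o[1]]
T=[((90,228,144),(62,77)),((-90,228,144),(62,433)),((90,140,144),(236,73)),((-90,140,144),(240,430)),((90,-84,120),(673,70)),((-90,-84,120),(684,418))]
S=[((90,140,144),(398,88)),((-90,140,144),(103,145)),((-90,228,144),(55,78)),((90,228,144),(342,18)),((-90,-84,0),(258,590)),((90,-84,0),(568,500))]
def pose(v,P):
    P=np.array(P)/1000.;a=v[2];return np.c_[P[:,0]*np.cos(a)-P[:,1]*np.sin(a)+v[0],P[:,0]*np.sin(a)+P[:,1]*np.cos(a)+v[1],P[:,2]]
def res(v,use):
    r=[]
    if 't' in use: r.append(proj(t,pose(v,[a for a,_ in T]))-[px(b,5.5,(215,155)) for _,b in T])
    if 's' in use: r.append(proj(s,pose(v,[a for a,_ in S]))-[px(b,5,(240,145)) for _,b in S])
    return np.vstack(r).ravel()
for u in ['t','s','ts']:
    f=least_squares(res,[.53,.08,0],args=(u,));print(u,f.x[:2].round(4),np.degrees(f.x[2]).round(2));print(f.fun.reshape(-1,2).round(1).tolist())
# hatch bar, tab in both
for n,a,b,z in [('bar',(514,250),(350,287),.115),('tab',(643,245),(400,350),.122)]:
    print(n,atz(t,px(a,5.5,(215,155)),.118 if n=='bar' else .122))
L=px((162,263),4,(380,160));print('lens top',atz(t,L,.066))
bc=[(72,240),(195,207),(223,291),(98,328)]
Q=np.array([atz(t,px(p,4,(380,160)),.036) for p in bc]);print(Q.round(4),Q.mean(0))
print([np.linalg.norm(Q[i]-Q[(i+1)%4]).round(4) for i in range(4)],[np.degrees(np.arctan2(*(Q[(i+1)%4]-Q[i])[[1,0]])).round(1) for i in range(4)])
E
python3 fit.py
```

```text
t [0.5322 0.0721] 0.61
[[-0.2, -0.0], [-0.1, 0.2], [-0.3, -0.2], [-0.4, -0.0], [0.5, -0.2], [0.5, 0.3]]
s [0.5368 0.069 ] 0.85
[[0.8, -1.4], [-0.6, -0.0], [-0.8, -0.9], [-0.0, -0.5], [-0.2, 0.7], [0.8, 0.9]]
ts [0.5347 0.0709] 0.74
[[0.1, -0.7], [0.4, -0.5], [0.0, -0.9], [0.1, -0.8], [0.8, -1.2], [1.0, -0.7], [-0.0, -1.6], [-1.5, -0.2], [-1.5, -1.1], [-0.8, -0.7], [-1.3, 0.4], [-0.2, 0.7]]
bar [0.53083764 0.07349946 0.118     ]
tab [0.53199003 0.00768467 0.122     ]
lens top [ 0.45661416 -0.25174598  0.066     ]
[[ 0.4758 -0.1929  0.036 ]
 [ 0.4991 -0.2863  0.036 ]
 [ 0.4359 -0.3044  0.036 ]
 [ 0.4098 -0.2099  0.036 ]] [ 0.45515218 -0.24836896  0.036     ]
[np.float64(0.0963), np.float64(0.0658), np.float64(0.0981), np.float64(0.0681)] [np.float64(-75.9), np.float64(-164.0), np.float64(105.4), np.float64(14.5)]
```

View pics/c_side.png

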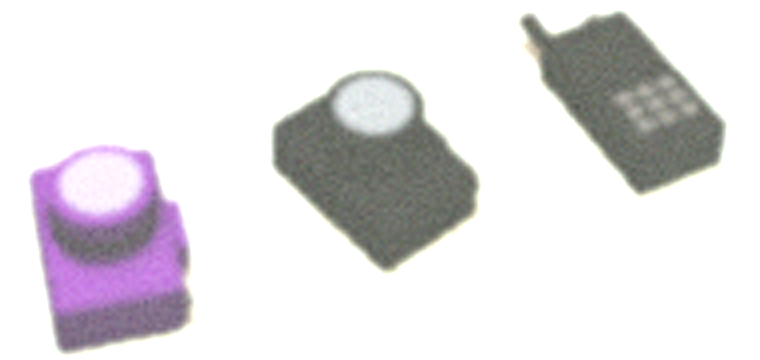

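Chest ≈ (0.533, 0.071), yaw ≈ 0.7° by both views. The camera is at ≈ (0.455, -0.250), long axis at 105°; its sides come out at 97×67 mm as they should. I now go above the bar.

```bash
python3 -m inch '0 -8 0 0 0 0 0; 0 -8 0 0 0 0 0; 0 -7.7 0 0 0 0 0.3; 0 0 0 -43.4 0 -36.9 0.5; 0 0 0 -43.4 0 -36.9 0.5; 0 0 0 -43.4 0 -36.9 0.5; 0 0 0 -43.4 0 -36.9 0.5; 0 0 0 -43.4 0 -36.9 0.5; 0 0 0 -43.4 0 -36.9 0.5; 0 0 0 -43.4 0 -36.9 0.5; 0 0 0 -43.4 0 -36.9 0.5; 0 0 0 -43.4 0 -36.9 0.5'
python3 -m inch '0 0 0 0 0 0 0.5;0 0 0 0 0 0 0.5'
python3 - <<'E'
from h import *
o=bot.get_obs();print(o['clock'],o['eef_pos'].round(4),R.from_quat(o['tool_rot']).as_matrix().round(3).tolist(),o['grip_width'],o['joint_pos'].round(2))
c=cam('wrist');cv2.imwrite('pics/d_wrist.png',c['color'])
for n in ['hatch','hatch_bar','hatch_tab','hood','deck']:print(n,[(np.round(d['point'],1),round(d['conf'],2)) for d in bot.spot_point(n,'wrist')])
E
```

```text
clock: 3.65
eef_pos: [0.5334, 0.0725, 0.1986]
tool_rot: [0.497, 0.503, -0.503, -0.497]
ft_force: [-0.1, 1.1, 0.6]
grip_width: 0.0428
clock: 3.9
eef_pos: [0.5317, 0.0741, 0.198]
tool_rot: [-0.497, -0.503, 0.503, 0.497]
ft_force: [-0.6, 0.4, -0.3]
grip_width: 0.0427
3.9 [0.5317 0.0741 0.198 ] [[-0.012, -0.001, -1.0], [1.0, 0.0, -0.012], [0.0, -1.0, 0.001]] 0.042713423938657985 [0.14 0.32 0.1  1.36 0.   0.13]
hatch [(array([315.6, 184.7]), 0.93)]
hatch_bar [(array([425.2, 359.6]), 0.81), (array([314.3, 196.7]), 0.63)]
hatch_tab [(array([367., 350.]), 0.97), (array([242.5, 191.2]), 0.68), (array([573. , 198.5]), 0.62)]
hood [(array([480.9, 206.2]), 0.97)]
deck [(array([459.5, 188.1]), 0.65)]
```

View pics/d_wrist.png

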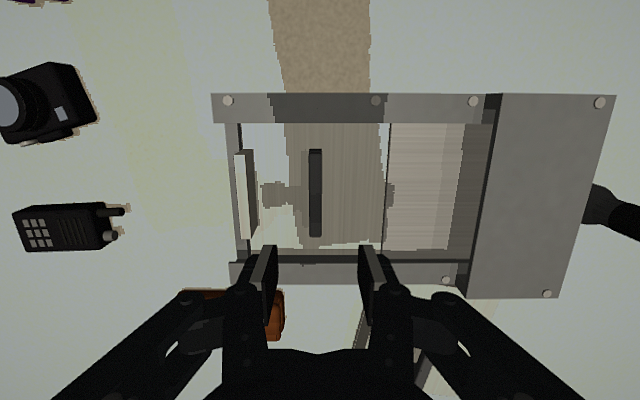

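The wrist view shows the bar upright at column 315, rows 149–237, tab at (240,193), hood edge at ~(488,195).

Run:
```python
from h import *
c=cam('wrist')
for n,uv,z in [('bar a',(315.5,149),.118),('bar b',(315.5,237),.118),('tab a',(240,150),.122),('tab b',(247,238),.122),('hood edge a',(502,94),.144),('hood edge b',(466,298),.144),('lip a',(212,94),.120),('lip b',(230,284),.12)]: print(n,atz(c,uv,z).round(4))
```

```text
bar a [0.4898 0.0727 0.118 ]
bar b [0.5731 0.0739 0.118 ]
tab a [0.491  0.0086 0.122 ]
tab b [0.5733 0.0097 0.122 ]
hood edge a [0.4427 0.2103 0.144 ]
hood edge b [0.621  0.2142 0.144 ]
lip a [ 0.4461 -0.0119  0.12  ]
lip b [ 0.6253 -0.011   0.12  ]
```

```bash
python3 -m inch '0 0 0 -0.5 20 0 0.5; 0 0 0 0 20 0 0.5; 0 0 0 0 20 0 0.5; 0 0 0 0 18 0 0.5; 0 0 0 0 14 0 0.5;0 0 0 0 11.5 0 0.5;0 0 0 0 0 0 0.5; 0 0 0 0 0 0 1; 0 0 0 0 0 0 1; 0 0 0 0 0 0 1;0 0 0 0 0 0 1'
python3 -m inch '0 0 0 0 0 0 1;0 0 0 0 0 0 1'
```

```text
clock: 5.62
eef_pos: [0.5323, 0.0736, 0.0951]
tool_rot: [0.497, 0.503, -0.503, -0.497]
ft_force: [0.8, 0.6, -0.2]
grip_width: -0.0005
clock: 5.88
eef_pos: [0.5322, 0.0736, 0.0949]
tool_rot: [0.497, 0.503, -0.503, -0.497]
ft_force: [0.7, -0.6, -0.4]
grip_width: 0.0
```

The fingers shut fully, so the bar is not between the pads. I look.

Run:
```python
from h import *
w=cam('wrist');cv2.imwrite('pics/e_wrist.png',w['color'])
t=cam('top')['color'][140:260,200:360];cv2.imwrite('pics/e_top.png',cv2.convertScaleAbs(cv2.resize(t,None,fx=4.5,fy=4.5,interpolation=cv2.INTER_CUBIC),alpha=1.5))
s=cam('side')['color'][120:270,230:390];cv2.imwrite('pics/e_side.png',cv2.resize(s,None,fx=4,fy=4,interpolation=cv2.INTER_CUBIC))
```

```text
(no output)
```

View pics/e_wrist.png

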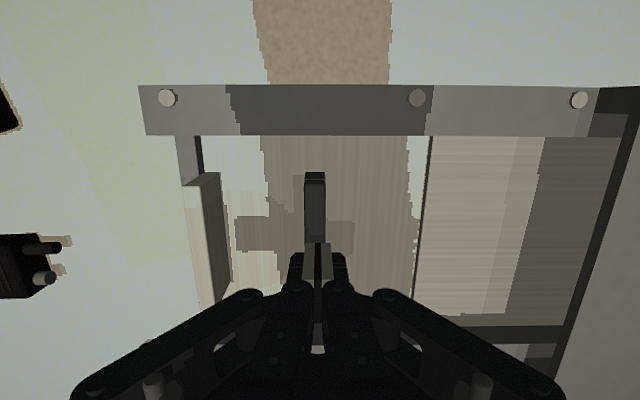

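View pics/e_side.png

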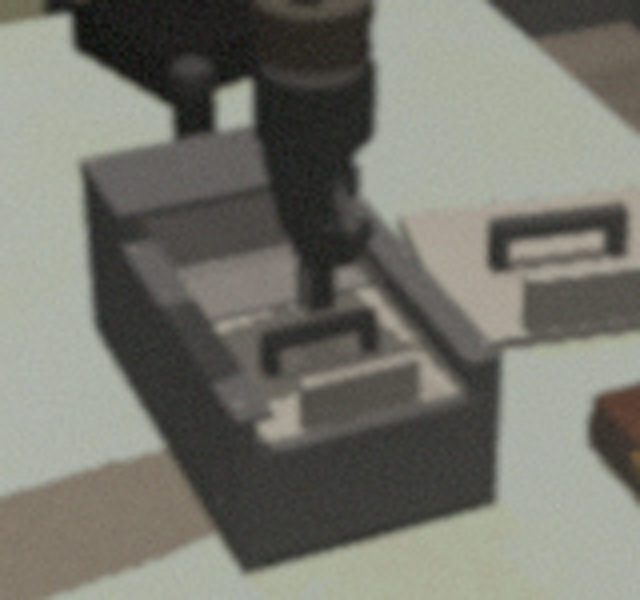

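View pics/e_top.png

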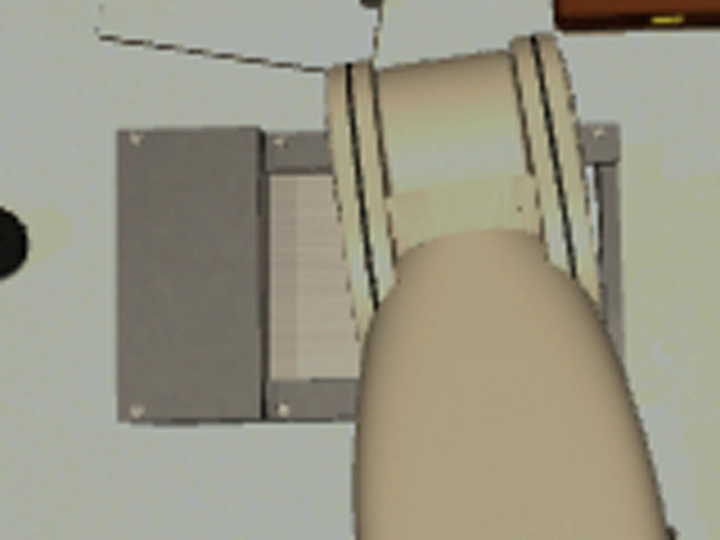

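Run:
```python
from h import *
s,w,t=cam('side'),cam('wrist'),cam('top')
o=bot.get_obs();p=o['eef_pos'];print(p)
for n,c,off,k in [('side',s,(230,120),4),('wrist',w,(0,0),1)]:
    f=lambda P:((proj(c,P)-off)*k).round(0).tolist()
    print(n,'tcp',f(p),'tcp+19',f(p+[0,0,.019]))
    print(' bar',f([[.4915,.0733,.118],[.5715,.0733,.118],[.5315,.0733,.112]]))
    print(' chest front',f([[.443,-.012,0],[.623,-.012,0],[.443,-.012,.12],[.623,-.012,.12]]), 'hood',f([[.443,.212,.144],[.623,.212,.144]]))
    print(' w ext',np.round(c['extrinsics'],3).tolist() if n=='wrist' else '')
for n,a in [('bar a',(314.5,173)),]:
  for z in (.118,.108,.128): print(atz(w,a,z).round(4))
```

```text
[0.53216229 0.07358214 0.09489782]
side tcp [[312.0, 348.0]] tcp+19 [[312.0, 324.0]]
 bar [[254.0, 332.0], [367.0, 306.0], [311.0, 326.0]]
 chest front [[234.0, 571.0], [488.0, 502.0], [228.0, 418.0], [495.0, 353.0]] hood [[114.0, 212.0], [357.0, 163.0]]
 w ext 
wrist tcp [[318.0, 233.0]] tcp+19 [[318.0, 246.0]]
 bar [[318.0, 181.0], [316.0, 307.0], [317.0, 244.0]]
 chest front [[220.0, 90.0], [235.0, 273.0], [141.0, 81.0], [188.0, 371.0]] hood [[656.0, 88.0], [545.0, 406.0]]
 w ext [[-0.014, 1.0, 0.0, -0.066], [-0.95, -0.013, -0.312, 0.514], [-0.312, -0.004, 0.95, -0.115], [0.0, 0.0, 0.0, 1.0]]
[0.4872 0.0713 0.118 ]
[0.4896 0.0712 0.108 ]
[0.4849 0.0714 0.128 ]
```

Run:
```python
from h import *
w=cv2.imread('pics/e_wrist.png')[130:370,230:410];cv2.imwrite('pics/f_wrist.png',cv2.convertScaleAbs(cv2.resize(w,None,fx=2.5,fy=2.5,interpolation=cv2.INTER_CUBIC),alpha=2.2,beta=15))
s=cam('side')['color'][165:240,275:345];cv2.imwrite('pics/f_side.png',cv2.convertScaleAbs(cv2.resize(s,None,fx=8,fy=8,interpolation=cv2.INTER_CUBIC),alpha=1.8))
```

```text
(no output)
```

View pics/f_wrist.png

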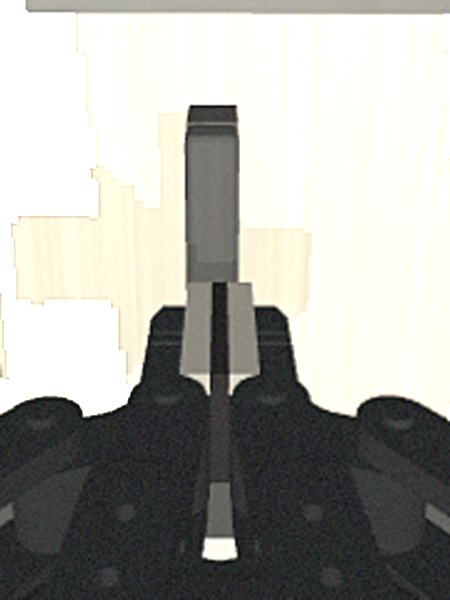

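View pics/f_side.png

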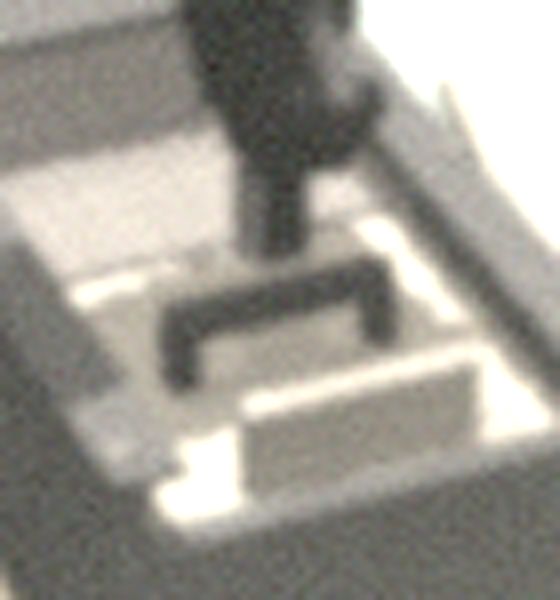

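Both views show the shut tips above the bar, about 30 mm higher than the reported TCP suggests (tip seen in side at (309,197); expected (308,207)). I measure that before going on.

```bash
python3 - <<'E'
from h import *
s,w=cam('side'),cam('wrist')
o=bot.get_obs();p=o['eef_pos']
tip=[308.7+.0,196.8]
print('tri tip',tri([(s,tip),(w,(318,262))]))
for z in (.095,.105,.115,.125,.135,.145):
    print(z,proj(s,[p[0],p[1],z]).round(1),proj(w,[[p[0]-.011,p[1],z],[p[0]+.011,p[1],z]]).round(1).tolist())
print(bot.get_obs()['joint_pos'].round(3))
E
python3 -m inch '0 0 0 0 0 0 0.5; 0 0 0 0 0 0 0.5;0 0 0 0 0 0 0.5;0 0 0 0 0 0 0.5'
python3 - <<'E'
from h import *
w=cam('wrist')['color'];cv2.imwrite('pics/g_wrist.png',cv2.convertScaleAbs(w,alpha=1.8,beta=10))
s=cam('side')['color'][165:240,275:345];cv2.imwrite('pics/g_side.png',cv2.convertScaleAbs(cv2.resize(s,None,fx=8,fy=8,interpolation=cv2.INTER_CUBIC),alpha=1.8))
E
```

```text
tri tip [0.53481728 0.07380506 0.12618458]
0.095 [[308.1 206.9]] [[317.8, 217.0], [317.3, 248.2]]
0.105 [[308.  203.7]] [[317.8, 223.2], [317.3, 255.6]]
0.115 [[308.  200.6]] [[317.9, 230.0], [317.3, 263.9]]
0.125 [[307.9 197.3]] [[317.9, 237.6], [317.3, 273.1]]
0.135 [[307.9 194.1]] [[317.9, 246.2], [317.3, 283.5]]
0.145 [[307.9 190.8]] [[318.0, 255.9], [317.3, 295.1]]
[ 0.137  0.38  -0.079  1.112 -0.     0.125]
clock: 6.82
eef_pos: [0.5322, 0.0736, 0.0949]
tool_rot: [0.497, 0.503, -0.503, -0.497]
ft_force: [0.2, -0.1, -0.1]
grip_width: 0.0427
```

View pics/g_wrist.png

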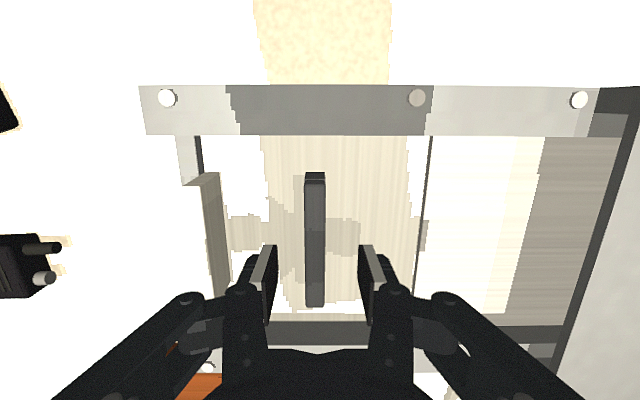

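View pics/g_side.png

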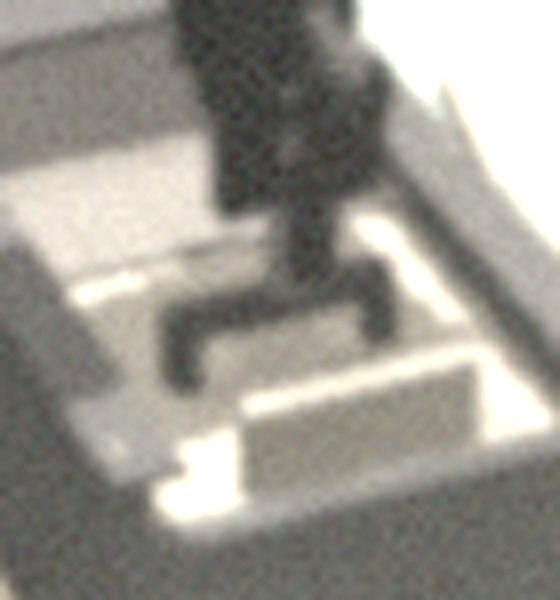

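Two views triangulate the tip at z ≈ 0.126 with the reported TCP at 0.095, so the real tips sit ≈31 mm above the stated TCP. The open jaws straddle the bar evenly (pads at columns 277 and 360, bar at 315). I go down slowly while watching the force.

```bash
python3 -m inch '0 0 0 0 7 0 0.5; 0 0 0 0 7 0 0.5;0 0 0 0 0 0 0.5'; python3 -m inch '0 0 0 0 5 0 0.5; 0 0 0 0 4 0 0.5;0 0 0 0 0 0 0.5'
python3 - <<'E'
from h import *
w=cam('wrist');cv2.imwrite('pics/i_wrist.png',cv2.convertScaleAbs(w['color'],alpha=1.8,beta=10))
s=cam('side');s=s['color'][165:240,275:345];cv2.imwrite('pics/i_side.png',cv2.convertScaleAbs(cv2.resize(s,None,fx=8,fy=8,interpolation=cv2.INTER_CUBIC),alpha=1.8))
E
```

```text
clock: 7.3
eef_pos: [0.5313, 0.0734, 0.0798]
tool_rot: [-0.496, -0.503, 0.504, 0.497]
ft_force: [-0.0, 0.0, -0.1]
grip_width: 0.0428
clock: 7.68
eef_pos: [0.5318, 0.0735, 0.0715]
tool_rot: [-0.497, -0.503, 0.503, 0.497]
ft_force: [0.9, -0.0, -0.0]
grip_width: 0.0425
```

View pics/i_side.png

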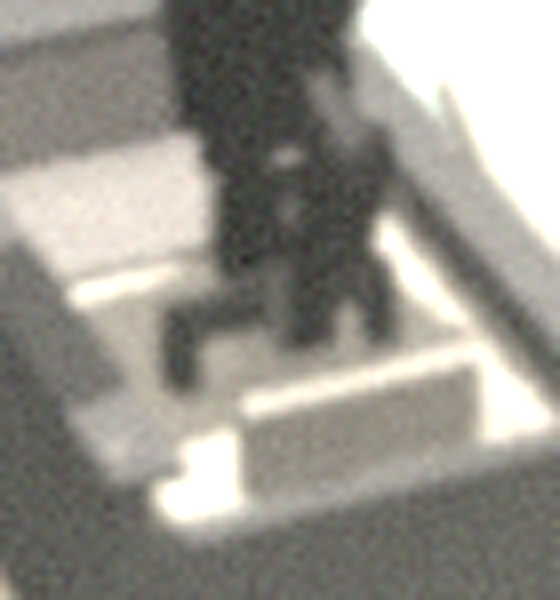

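View pics/i_wrist.png

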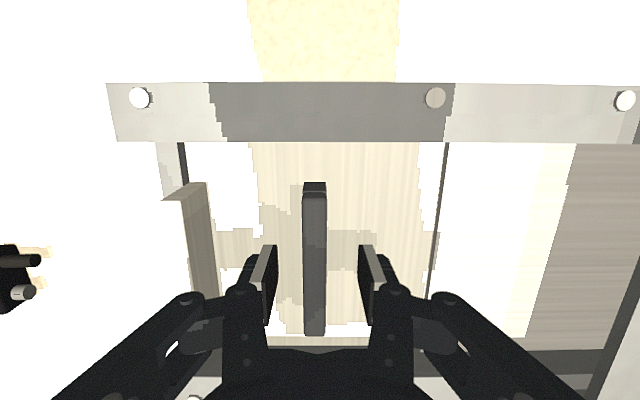

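No force even with the reported TCP "below" the plate, so the offset is real. I go 7 mm further down and close.

```bash
python3 -m inch '0 0 0 0 4 0 0.5; 0 0 0 0 3 0 0.5;0 0 0 0 0 0 1; 0 0 0 0 0 0 1;0 0 0 0 0 0 1;0 0 0 0 0 0 1;0 0 0 0 0 0 1'
```

```text
clock: 8.65
eef_pos: [0.5321, 0.073, 0.065]
tool_rot: [-0.497, -0.503, 0.503, 0.497]
ft_force: [-0.8, -3.8, 1.8]
grip_width: 0.0111
```

Bar gripped (11 mm). Next: lift 17 mm and slide along the channel in steps.

```bash
python3 -m inch '0 0 0 0 -5 0 1; 0 0 0 0 -6 0 1;0 0 0 0 -6 0 1;0 0 0 0 0 0 1;0 0 0 0 0 0 1'; python3 -m inch '0 0 0 8 0 0 1;0 0 0 10 0 0 1;0 0 0 10 0 0 1;0 0 0 8 0 0 1;0 0 0 4 0 0 1;0 0 0 0 0 0 1'
python3 - <<'E'
from h import *
w=cam('wrist');cv2.imwrite('pics/j_wrist.png',cv2.convertScaleAbs(w['color'],alpha=1.8,beta=10))
s=cam('side');s=s['color'][135:260,245:365];cv2.imwrite('pics/j_side.png',cv2.convertScaleAbs(cv2.resize(s,None,fx=4.8,fy=4.8,interpolation=cv2.INTER_CUBIC),alpha=1.8))
E
```

```text
clock: 9.28
eef_pos: [0.5322, 0.0741, 0.082]
tool_rot: [0.497, 0.504, -0.503, -0.497]
ft_force: [-0.9, 0.2, -5.9]
grip_width: 0.0102
clock: 10.02
eef_pos: [0.5316, 0.1139, 0.0819]
tool_rot: [-0.497, -0.503, 0.503, 0.497]
ft_force: [0.2, -0.0, -5.2]
grip_width: 0.0107
```

View pics/j_side.png

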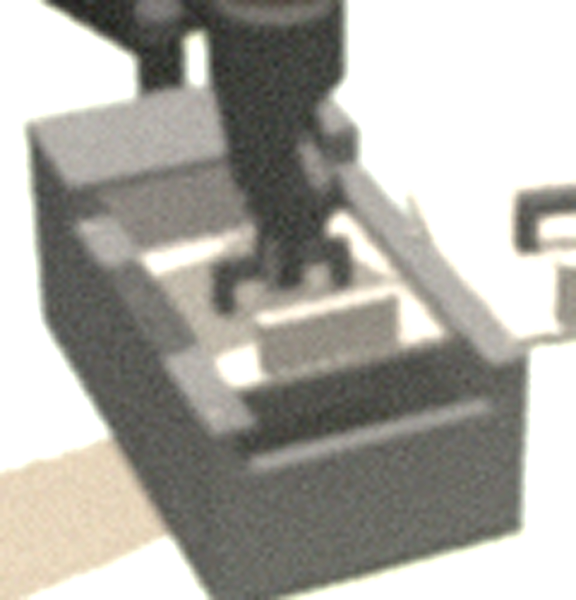

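View pics/j_wrist.png

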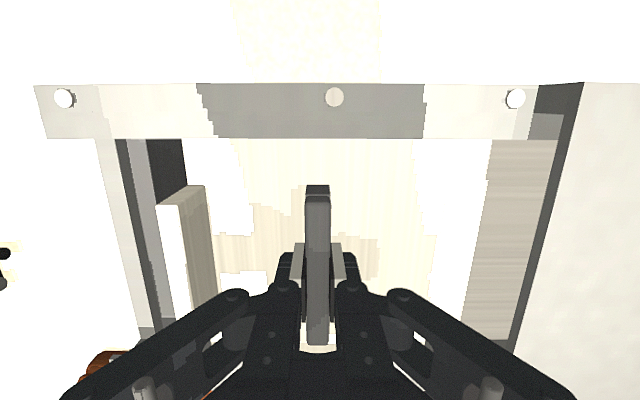

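The hatch hangs from the bar (-5 N) and has moved 40 mm, with the well opening behind it. Continuing.

```bash
python3 -m inch '0 0 0 8 0 0 1;0 0 0 10 0 0 1;0 0 0 10 0 0 1;0 0 0 8 0 0 1;0 0 0 4 0 0 1;0 0 0 0 0 0 1'; python3 -m inch '0 0 0 5 0 0 1;0 0 0 5 0 0 1;0 0 0 4 0 0 1;0 0 0 0 0 0 1'
python3 - <<'E'
from h import *
w=cam('wrist');cv2.imwrite('pics/k_wrist.png',cv2.convertScaleAbs(w['color'],alpha=1.8,beta=10))
s=cam('side');s=s['color'][135:260,245:365];cv2.imwrite('pics/k_side.png',cv2.convertScaleAbs(cv2.resize(s,None,fx=4.8,fy=4.8,interpolation=cv2.INTER_CUBIC),alpha=1.8))
E
```

```text
clock: 10.88
eef_pos: [0.5311, 0.1539, 0.0818]
tool_rot: [-0.497, -0.503, 0.503, 0.497]
ft_force: [0.9, 0.0, -5.4]
grip_width: 0.0102
clock: 11.38
eef_pos: [0.531, 0.1679, 0.0819]
tool_rot: [0.497, 0.503, -0.503, -0.497]
ft_force: [1.1, 0.1, -4.9]
grip_width: 0.0108
```

View pics/k_side.png

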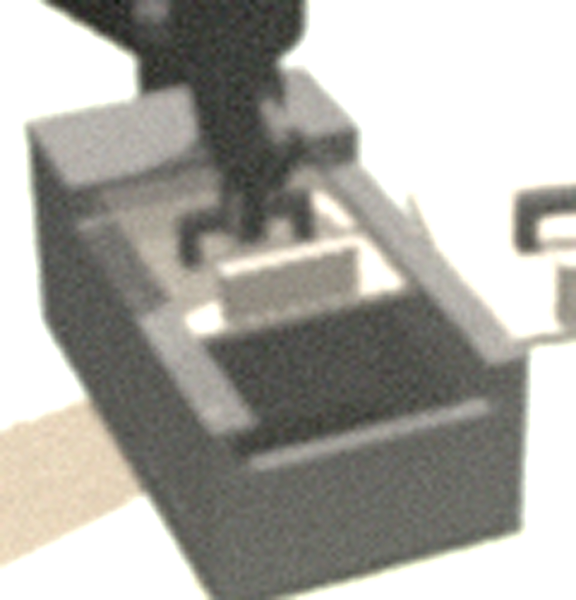

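View pics/k_wrist.png

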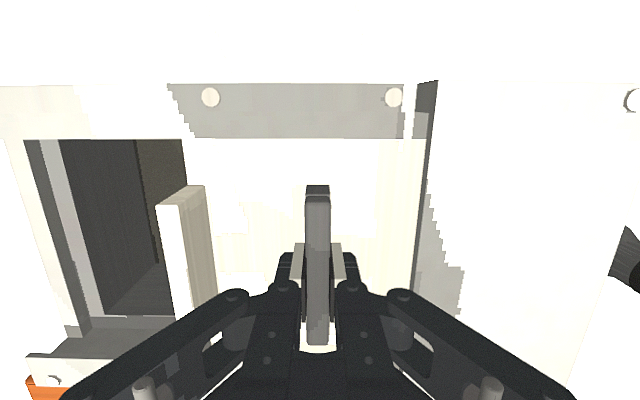

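Bar ≈95 mm along with the hand just short of the hood. I set the hatch down on the deck (7 mm down) and let go.

```bash
python3 -m inch '0 0 0 0 2 0 1;0 0 0 0 2 0 1;0 0 0 0 1.5 0 1;0 0 0 0 1 0 1;0 0 0 0 0 0 1;0 0 0 0 0 0 1'
```

```text
clock: 12.22
eef_pos: [0.531, 0.1676, 0.0755]
tool_rot: [0.497, 0.503, -0.503, -0.497]
ft_force: [0.4, 0.6, -4.6]
grip_width: 0.0104
```

```bash
python3 -m inch '0 0 0 0 0.8 0 1;0 0 0 0 0 0 1;0 0 0 0 0 0 1'; python3 -m inch '0 0 0 0 0.5 0 1;0 0 0 0 0 0 1;0 0 0 0 0 0 1'
```

```text
clock: 12.6
eef_pos: [0.5312, 0.1677, 0.075]
tool_rot: [0.497, 0.503, -0.503, -0.497]
ft_force: [0.4, -0.3, -2.3]
grip_width: 0.0104
clock: 12.98
eef_pos: [0.5312, 0.1677, 0.075]
tool_rot: [0.497, 0.504, -0.503, -0.497]
ft_force: [-3.8, -0.4, 5.1]
grip_width: 0.0105
```

Set down (force reversed to +5). Release, rise 40 mm, move back 65 mm to above the tab.

```bash
python3 -m inch '0 0 0 0 0 0 0.75;0 0 0 0 0 0 0.75;0 0 0 0 0 0 0.75;0 0 0 0 -15 0 0.75;0 0 0 0 -20 0 0.7;0 0 0 0 -10 0 0.6;0 0 0 -15 0 0 0.6;0 0 0 -25 0 0 0.6;0 0 0 -18 0 0 0.6;0 0 0 -7 0 0 0.6;0 0 0 0 0 0 0.6;0 0 0 0 0 0 0.6'
python3 - <<'E'
from h import *
w=cam('wrist');cv2.imwrite('pics/l_wrist.png',cv2.convertScaleAbs(w['color'],alpha=1.8,beta=10))
s=cam('side');s=s['color'][135:260,245:365];cv2.imwrite('pics/l_side.png',cv2.convertScaleAbs(cv2.resize(s,None,fx=4.8,fy=4.8,interpolation=cv2.INTER_CUBIC),alpha=1.8))
E
```

```text
clock: 14.48
eef_pos: [0.5318, 0.103, 0.119]
tool_rot: [0.497, 0.503, -0.503, -0.497]
ft_force: [0.0, -0.5, -0.0]
grip_width: 0.034
```

View pics/l_side.png

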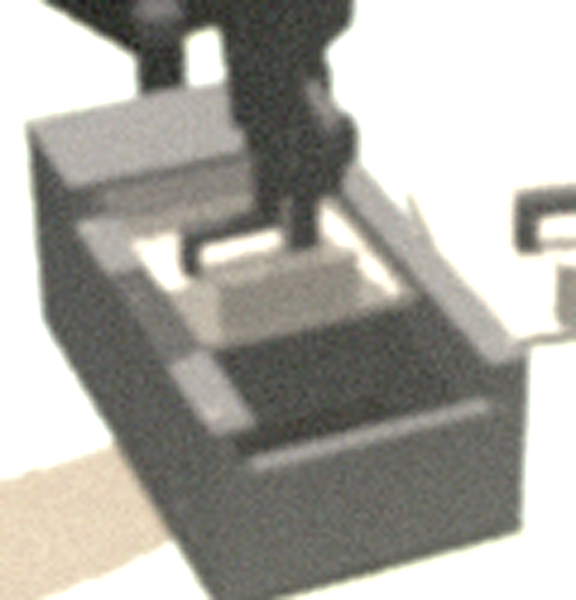

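View pics/l_wrist.png

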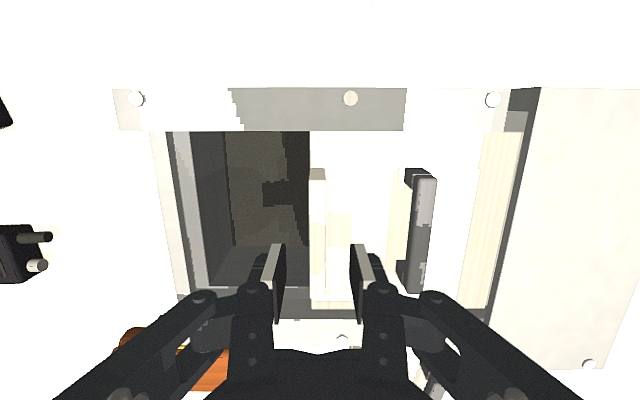

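The hatch lies level on the deck and the tab is between the jaws (column 318). Down 43 mm and grip.

```bash
python3 -m inch '0 0 0 0 14 0 0.6;0 0 0 0 14 0 0.6;0 0 0 0 9 0 0.6;0 0 0 0 5 0 0.6;0 0 0 0 0 0 0.6'; python3 -m inch '0 0 0 0 0 0 1;0 0 0 0 0 0 1;0 0 0 0 0 0 1;0 0 0 0 0 0 1;0 0 0 0 0 0 1'
```

```text
clock: 15.2
eef_pos: [0.5315, 0.1025, 0.0766]
tool_rot: [-0.497, -0.503, 0.503, 0.497]
ft_force: [-0.3, 0.6, 0.4]
grip_width: 0.0341
clock: 15.82
eef_pos: [0.5322, 0.1026, 0.0777]
tool_rot: [0.497, 0.504, -0.503, -0.497]
ft_force: [-0.8, 0.9, 4.3]
grip_width: 0.0085
```

```bash
python3 -m inch '0 0 0 5 0 0 1;0 0 0 9 0 0 1;0 0 0 10 0 0 1;0 0 0 10 0 0 1;0 0 0 8 0 0 1;0 0 0 4 0 0 1;0 0 0 0 0 0 1'; python3 -m inch '0 0 0 3 0 0 1;0 0 0 3 0 0 1;0 0 0 0 0 0 1'
```

```text
clock: 16.7
eef_pos: [0.5319, 0.1466, 0.0778]
tool_rot: [-0.499, -0.502, 0.503, 0.496]
ft_force: [-0.3, -5.6, 6.0]
grip_width: 0.0085
clock: 17.08
eef_pos: [0.5319, 0.1521, 0.0778]
tool_rot: [-0.499, -0.502, 0.503, 0.496]
ft_force: [0.3, -6.1, 6.0]
grip_width: 0.0085
```

```bash
python3 -m inch '0 0 0 2 0 0 1;0 0 0 2 0 0 1;0 0 0 0 0 0 1'; python3 -m inch '0 0 0 1.5 0 0 1;0 0 0 0 0 0 1'
```

```text
clock: 17.45
eef_pos: [0.5318, 0.1547, 0.0778]
tool_rot: [-0.5, -0.501, 0.504, 0.495]
ft_force: [-0.9, -10.2, 6.5]
grip_width: 0.0089
clock: 17.7
eef_pos: [0.5319, 0.1547, 0.0778]
tool_rot: [-0.501, -0.5, 0.504, 0.495]
ft_force: [0.7, -14.4, 6.9]
grip_width: 0.0087
```

```bash
python3 -m inch '0 0 0 2 0 0 1;0 0 0 0 0 0 1'
python3 - <<'E'
from h import *
w=cam('wrist');cv2.imwrite('pics/m_wrist.png',cv2.convertScaleAbs(w['color'],alpha=1.8,beta=10))
s=cam('side');s=s['color'][135:260,245:365];cv2.imwrite('pics/m_side.png',cv2.convertScaleAbs(cv2.resize(s,None,fx=4.8,fy=4.8,interpolation=cv2.INTER_CUBIC),alpha=1.8))
E
```

```text
clock: 17.95
eef_pos: [0.5319, 0.1545, 0.0778]
tool_rot: [-0.502, -0.499, 0.505, 0.494]
ft_force: [0.8, -19.1, 8.0]
grip_width: 0.0085
```

View pics/m_wrist.png

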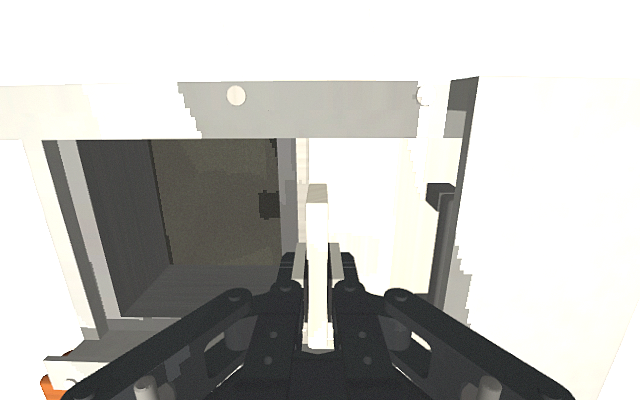

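View pics/m_side.png

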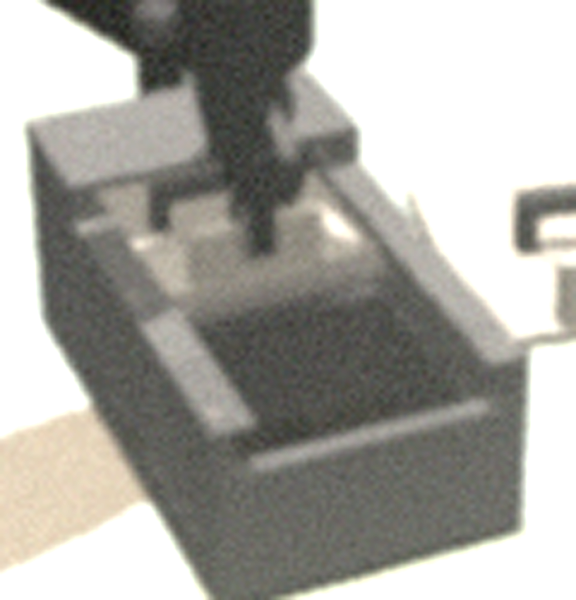

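Run:
```python
from h import *
c=cam('wrist')
for n,uv,z in [('hood a',(478,77),.144),('hood under',(478,77),.138),('tab L',(307,202),.132),('tab R',(327,202),.132),('plate back',(308,140),.098),('deck edge',(297,140),.09),('well wall front',(160,139),.08)]:
    print(n,atz(c,uv,z).round(4))
im=c['color'];cv2.imwrite('pics/n.png',cv2.convertScaleAbs(cv2.resize(im[60:300,230:500],None,fx=2.5,fy=2.5,interpolation=cv2.INTER_CUBIC),alpha=1.3))
```

```text
hood a [0.4425 0.2094 0.144 ]
hood under [0.442  0.2123 0.138 ]
tab L [0.4925 0.1503 0.132 ]
tab R [0.4923 0.1589 0.132 ]
plate back [0.4702 0.1493 0.098 ]
deck edge [0.4712 0.143  0.09  ]
well wall front [0.4725 0.062  0.08  ]
```

View pics/n.png

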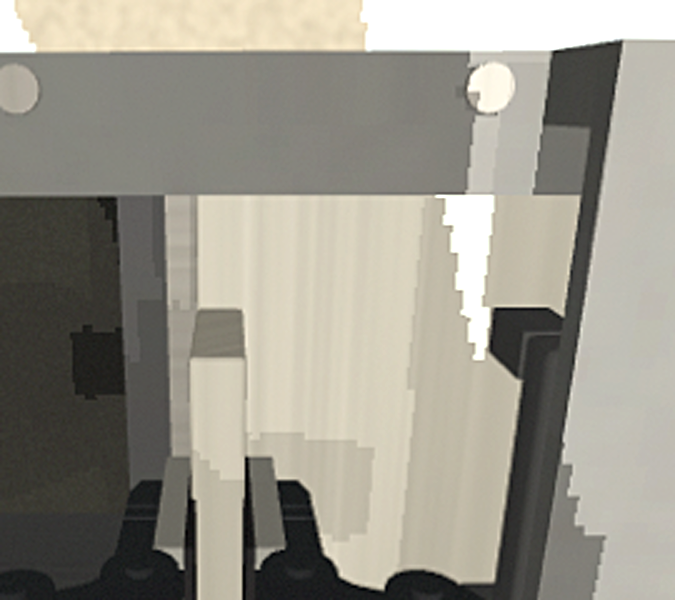

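Tab centre to hood edge measures 55–56 mm and the plate's back edge lies ~6–7 mm past the deck's edge: both are the values for fully home (56 and 7). Release and rise.

```bash
python3 -m inch '0 0 0 -2 0 0 0.7;0 0 0 -1 0 0 0.7;0 0 0 0 0 0 0.7;0 0 0 0 -10 0 0.7;0 0 0 0 -30 0 0.7;0 0 0 0 -30 0 0.7;0 0 0 0 -10 0 0.6;0 0 0 0 0 0 0.5'; python3 -m inch '0 -7 0 -60 0 0 0;0 -7 0 -50 0 0 0;0 0 0 0 0 0 0'
python3 - <<'E'
from h import *
s=cam('top');o=bot.get_obs()
print(R.from_quat(o['tool_rot']).as_matrix().round(3).tolist())
M=R.from_quat(o['tool_rot']).as_matrix();print('tool shift mm',(M.T@(np.array([.455,-.250,o['eef_pos'][2]])-o['eef_pos'])*1000).round(1))
E
```

```text
clock: 19.1
eef_pos: [0.5315, 0.1594, 0.1577]
tool_rot: [0.497, 0.504, -0.503, -0.496]
ft_force: [0.0, 0.8, -0.2]
grip_width: 0.043
clock: 19.48
eef_pos: [0.5377, 0.0464, 0.1555]
tool_rot: [-0.433, -0.558, 0.56, 0.434]
ft_force: [1.5, 0.9, 0.4]
grip_width: 0.0856
[[-0.251, -0.003, -0.968], [0.968, 0.0, -0.251], [0.001, -1.0, 0.003]]
tool shift mm [-2.678e+02  2.000e-01  1.548e+02]
```

```bash
python3 -m inch '0 0 0 -45 0 26 0;0 0 0 -45 0 26 0;0 0 0 -45 0 26 0;0 0 0 -45 0 26 0;0 0 0 -45 0 26 0;0 0 0 -43 0 25 0;0 0 0 0 0 0 0;0 0 0 0 0 0 0'
python3 - <<'E'
from h import *
w=cam('wrist');cv2.imwrite('pics/o_wrist.png',cv2.convertScaleAbs(w['color'],alpha=1.8,beta=10))
print([(np.round(d['point'],1),round(d['conf'],2)) for d in bot.spot_point('camera_lens','wrist')])
s=cam('side');cv2.imwrite('pics/o_side.png',cv2.convertScaleAbs(s['color'],alpha=1.3))
t=cam('top');cv2.imwrite('pics/o_top.png',cv2.convertScaleAbs(t['color'],alpha=1.3))
E
```

```text
clock: 20.52
eef_pos: [0.4568, -0.2479, 0.1563]
tool_rot: [0.431, 0.56, -0.56, -0.432]
ft_force: [0.6, -0.1, 0.2]
grip_width: 0.0855
[(array([308.7, 187.6]), 0.81), (array([364.8,  19.6]), 0.56)]
```

View pics/o_wrist.png

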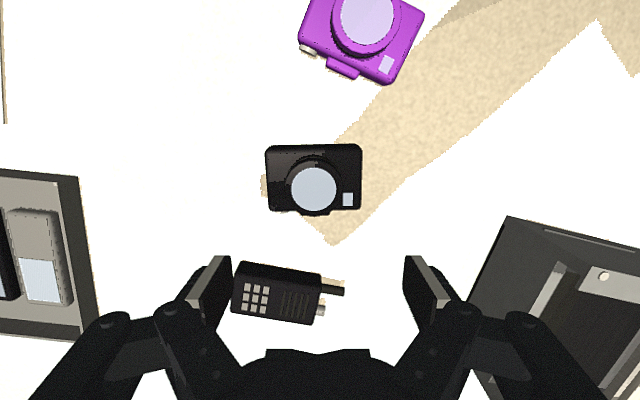

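View pics/o_side.png

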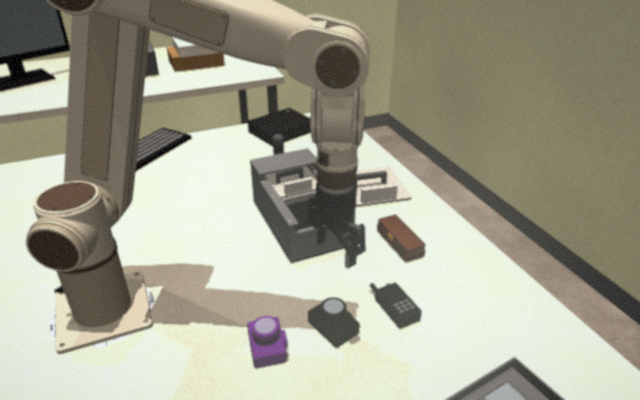

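View pics/o_top.png

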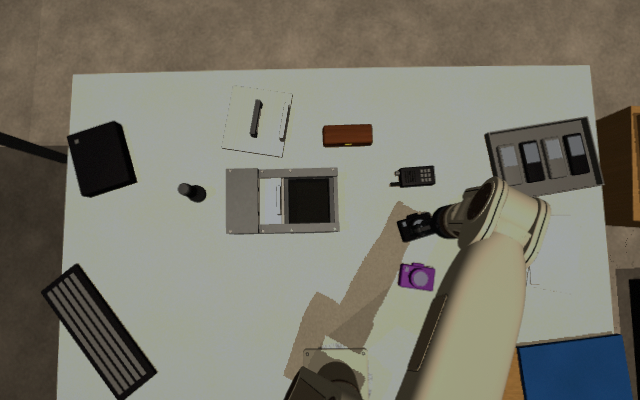

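The chest shows the hatch home and an open well. The wrist view has the black lens at (314,189), camera body square to the image, radio at (280,292) close to where the left finger would come down.

Run:
```python
from h import *
w=cam('wrist');o=bot.get_obs();M=R.from_quat(o['tool_rot']).as_matrix();p=o['eef_pos']
g=lambda uv,z:((M.T@(atz(w,uv,z)-p))*1000).round(1)
print('lens world',atz(w,(314,189),.066))
for n,uv,z in [('lens',(314,189),.066),('b0',(265,146),.036),('b1',(361,146),.036),('b2',(361,208),.036),('b3',(268,213),.036),('barrelL',(291,189),.066),('barrelR',(337,189),.066),('radioL',(233,262),.034),('radioR',(321,273),.034),('padtip L',(186,303),0.03)]: print(n,g(uv,z))
```

```text
lens world [ 0.45510791 -0.25148064  0.066     ]
lens [-3.  91.   3.1]
b0 [-52.  121.   38.8]
b1 [ 43.5 121.   38.9]
b2 [ 46.5 121.  -26.6]
b3 [-52.6 121.  -32.4]
barrelL [-24.5  91.    3. ]
barrelR [18.5 91.   3.1]
radioL [-96.1 123.  -93. ]
radioR [   4.4  123.  -107.2]
padtip L [-160.5  127.  -152.6]
```

```bash
python3 -m inch '0 0 0 -3 25 3 0;0 0 0 0 30 0 0;0 0 0 0 30 0 0;0 0 0 0 25 0 0;0 0 0 0 12 0 0;0 0 0 0 0 0 0'
python3 - <<'E'
from h import *
w=cam('wrist');cv2.imwrite('pics/p_wrist.png',cv2.convertScaleAbs(w['color'],alpha=1.8,beta=10))
s=cam('side')['color'][230:380,240:430];cv2.imwrite('pics/p_side.png',cv2.convertScaleAbs(cv2.resize(s,None,fx=4,fy=4,interpolation=cv2.INTER_CUBIC),alpha=1.8))
E
```

```text
clock: 21.52
eef_pos: [0.4544, -0.2521, 0.0346]
tool_rot: [-0.431, -0.56, 0.56, 0.432]
ft_force: [0.8, 0.1, -0.1]
grip_width: 0.0854
```

View pics/p_wrist.png

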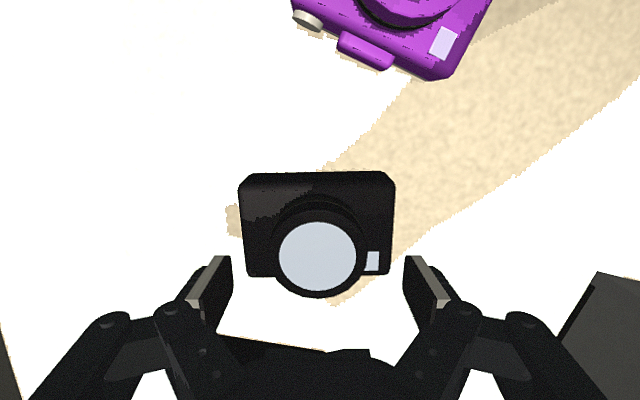

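View pics/p_side.png

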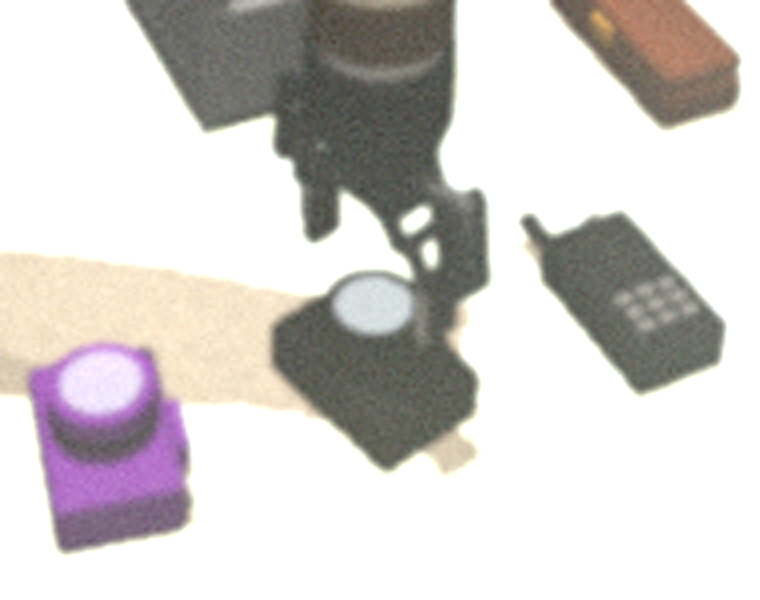

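Jaws centred on the lens (pads at columns 232/405, lens 318). Down 29 mm and close.

```bash
python3 -m inch '0 0 0 0 12 0 0;0 0 0 0 11 0 0;0 0 0 0 6 0 0;0 0 0 0 0 0 0'; python3 -m inch '0 0 0 0 0 0 0.5;0 0 0 0 0 0 1;0 0 0 0 0 0 1;0 0 0 0 0 0 1;0 0 0 0 0 0 1'
python3 - <<'E'
from h import *
w=cam('wrist');cv2.imwrite('pics/q_wrist.png',cv2.convertScaleAbs(w['color'],alpha=1.8,beta=10))
s=cam('side')['color'][230:380,240:430];cv2.imwrite('pics/q_side.png',cv2.convertScaleAbs(cv2.resize(s,None,fx=4,fy=4,interpolation=cv2.INTER_CUBIC),alpha=1.8))
E
```

```text
clock: 22.12
eef_pos: [0.454, -0.2524, 0.0053]
tool_rot: [-0.431, -0.56, 0.56, 0.432]
ft_force: [0.1, -0.5, 0.7]
grip_width: 0.0852
clock: 22.75
eef_pos: [0.4554, -0.2529, 0.0069]
tool_rot: [0.432, 0.56, -0.56, -0.431]
ft_force: [-1.5, 0.7, 5.0]
grip_width: 0.0543
```

View pics/q_wrist.png

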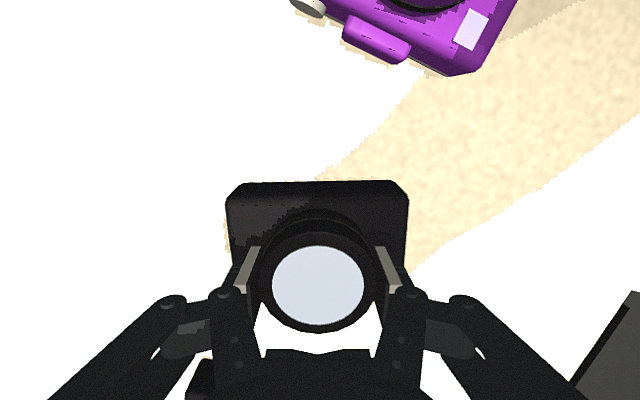

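View pics/q_side.png

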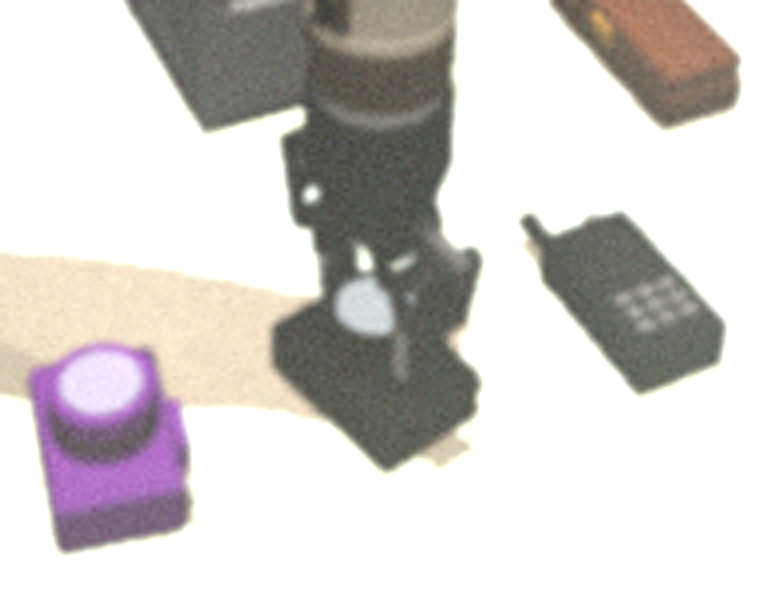

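Gripped at 54 mm. Lift and check.

```bash
python3 -m inch '0 0 0 0 -6 0 1;0 0 0 0 -12 0 1;0 0 0 0 -20 0 1;0 0 0 0 -30 0 1;0 0 0 0 -35 0 1;0 0 0 0 -35 0 1;0 0 0 0 -30 0 1;0 0 0 0 -12 0 1;0 7 0 0 0 0 1;0 7 0 0 0 0 1;0 0 0 0 0 0 1'
python3 - <<'E'
from h import *
o=bot.get_obs();M=R.from_quat(o['tool_rot']).as_matrix();print(M.round(3).tolist())
print('tool shift mm',(M.T@(np.array([.533,.0725,o['eef_pos'][2]])-o['eef_pos'])*1000).round(1))
w=cam('wrist');cv2.imwrite('pics/r_wrist.png',cv2.convertScaleAbs(w['color'],alpha=1.8,beta=10))
E
```

```text
clock: 24.22
eef_pos: [0.454, -0.2524, 0.1852]
tool_rot: [-0.496, -0.503, 0.504, 0.497]
ft_force: [0.3, 1.2, -3.2]
grip_width: 0.0537
[[-0.014, -0.002, -1.0], [1.0, 0.001, -0.014], [0.001, -1.0, 0.002]]
tool shift mm [ 3.237e+02  2.000e-01 -8.360e+01]
```

View pics/r_wrist.png

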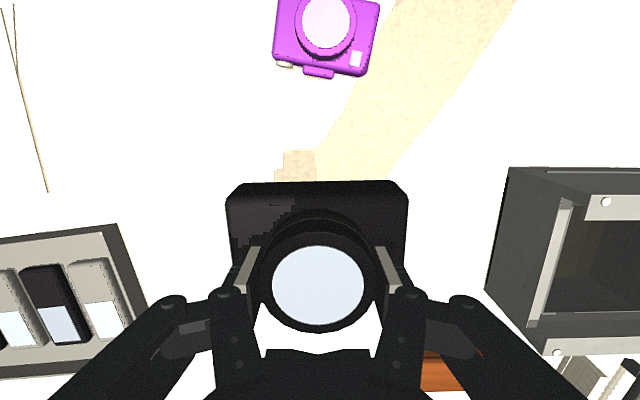

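Camera is up and square (-3.2 N). Carry to above the well.

```bash
python3 -m inch '0 0 0 20 0 -5 1;0 0 0 40 0 -10.5 1;0 0 0 45 0 -11.5 1;0 0 0 45 0 -11.5 1;0 0 0 45 0 -11.5 1;0 0 0 45 0 -11.5 1;0 0 0 40 0 -10.5 1;0 0 0 28 0 -8 1;0 0 0 15.7 0 -3.6 1;0 0 0 0 0 0 1;0 0 0 0 0 0 1'
python3 - <<'E'
from h import *
w=cam('wrist');cv2.imwrite('pics/s_wrist.png',cv2.convertScaleAbs(w['color'],alpha=1.8,beta=10))
s=cam('side')['color'][100:270,220:400];cv2.imwrite('pics/s_side.png',cv2.convertScaleAbs(cv2.resize(s,None,fx=3.5,fy=3.5,interpolation=cv2.INTER_CUBIC),alpha=1.8))
E
```

```text
clock: 25.65
eef_pos: [0.5338, 0.0709, 0.186]
tool_rot: [-0.497, -0.503, 0.503, 0.497]
ft_force: [0.3, -0.5, -2.6]
grip_width: 0.0547
```

View pics/s_wrist.png

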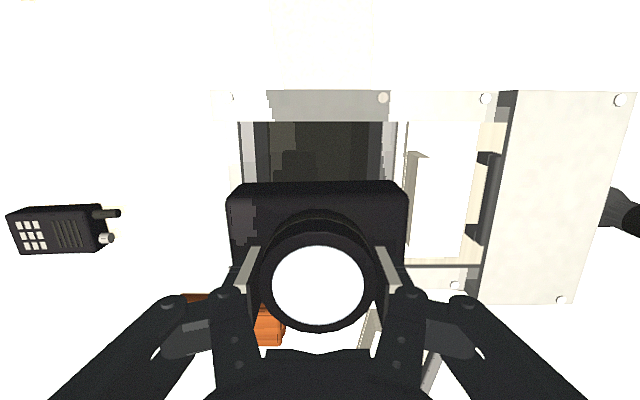

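View pics/s_side.png

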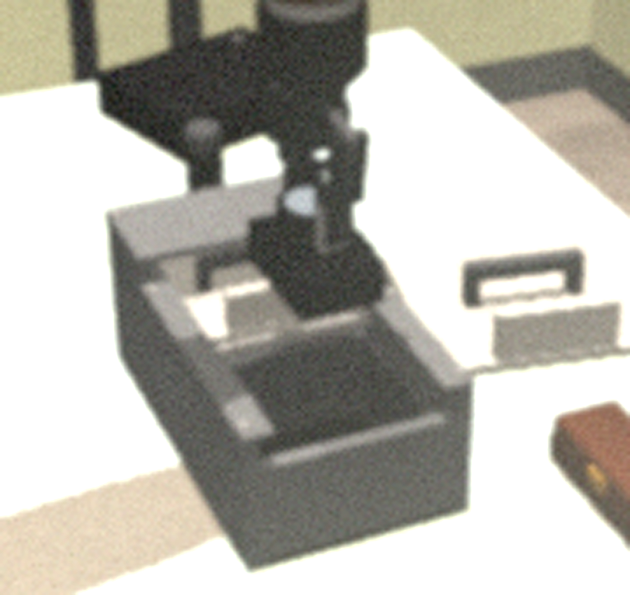

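Run:
```python
from h import *
w=cam('wrist');im=w['color'][85:195,215:415];cv2.imwrite('pics/t.png',cv2.convertScaleAbs(cv2.resize(im,None,fx=4,fy=4,interpolation=cv2.INTER_CUBIC),alpha=2.5,beta=20))
o=bot.get_obs();print(o['eef_pos'])
for x,z in ((.50,.08),(.50,.09)): print(proj(w,[[x,.0725-.072,z],[x,.0725-.06,z],[x,.0725+.06,z],[x,.0725+.072,z]]).round(0).tolist())
for x in (.48,): print(proj(w,[[x,.0725-.06,.006],[x,.0725+.06,.006]]).round(0).tolist())
```

```text
[0.5339862  0.07083644 0.18620464]
[[244.0, 153.0], [257.0, 153.0], [383.0, 154.0], [395.0, 154.0]]
[[242.0, 154.0], [255.0, 155.0], [385.0, 156.0], [398.0, 156.0]]
[[268.0, 125.0], [371.0, 127.0]]
```

View pics/t.png

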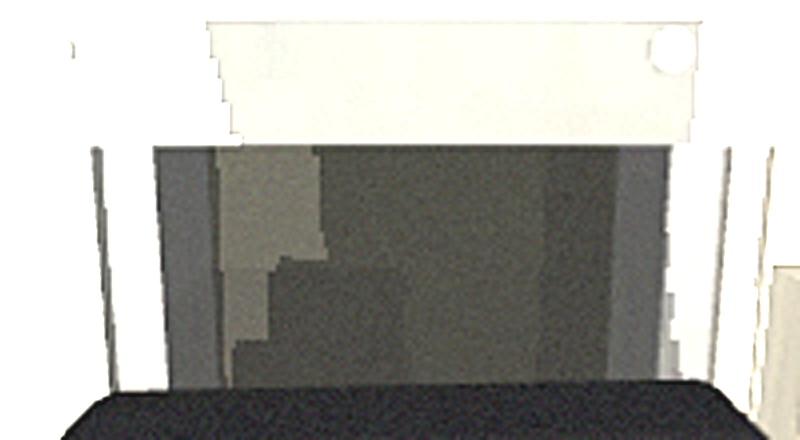

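Well edges at row 153 are columns 255.5 and 382, so the well centre lies at y ≈ 0.071 and the tool at 0.0708. Lower away.

```bash
python3 -m inch '0 0 0 0 15 0 1;0 0 0 0 20 0 1;0 0 0 0 20 0 1;0 0 0 0 10 0 1;0 0 0 0 10 0 1;0 0 0 0 0 0 1'
python3 -m inch '0 0 0 0 12 0 1;0 0 0 0 14 0 1;0 0 0 0 14 0 1;0 0 0 0 14 0 1;0 0 0 0 12 0 1;0 0 0 0 10 0 1;0 0 0 0 6 0 1;0 0 0 0 4 0 1;0 0 0 0 0 0 1'
python3 - <<'E'
from h import *
w=cam('wrist');cv2.imwrite('pics/u_wrist.png',cv2.convertScaleAbs(w['color'],alpha=2.2,beta=20))
s=cam('side')['color'][100:270,220:400];cv2.imwrite('pics/u_side.png',cv2.convertScaleAbs(cv2.resize(s,None,fx=3.5,fy=3.5,interpolation=cv2.INTER_CUBIC),alpha=1.8))
E
```

```text
clock: 26.55
eef_pos: [0.5336, 0.0719, 0.1104]
tool_rot: [-0.497, -0.503, 0.504, 0.497]
ft_force: [0.6, 0.1, -3.2]
grip_width: 0.0542
clock: 27.68
eef_pos: [0.5342, 0.072, 0.025]
tool_rot: [-0.497, -0.503, 0.503, 0.497]
ft_force: [-0.3, 0.1, -3.7]
grip_width: 0.0541
```

View pics/u_wrist.png

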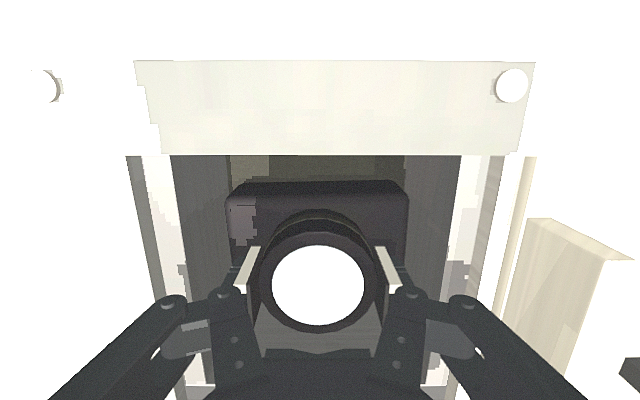

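View pics/u_side.png

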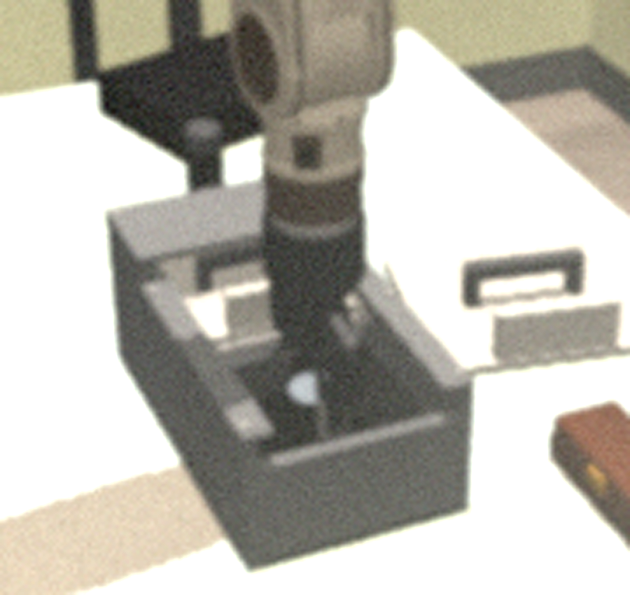

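The camera is centred in the well with no contact. Touch is expected near a reported z of 0.013, so I take the last 12 mm slowly.

```bash
python3 -m inch '0 0 0 0 3 0 1;0 0 0 0 3 0 1;0 0 0 0 2 0 1;0 0 0 0 1 0 1;0 0 0 0 0 0 1'; python3 -m inch '0 0 0 0 1 0 1;0 0 0 0 1 0 1;0 0 0 0 0 0 1;0 0 0 0 0 0 1'
```

```text
clock: 28.4
eef_pos: [0.5341, 0.072, 0.016]
tool_rot: [-0.497, -0.503, 0.503, 0.497]
ft_force: [0.1, 0.1, -2.8]
grip_width: 0.0542
clock: 28.9
eef_pos: [0.5342, 0.072, 0.0141]
tool_rot: [0.497, 0.503, -0.503, -0.497]
ft_force: [-0.0, -0.7, -3.2]
grip_width: 0.055
```

```bash
python3 -m inch '0 0 0 0 0.7 0 1;0 0 0 0 0.5 0 1;0 0 0 0 0 0 1;0 0 0 0 0 0 1'; python3 -m inch '0 0 0 0 0.7 0 1;0 0 0 0 0 0 1;0 0 0 0 0 0 1'
```

```text
clock: 29.4
eef_pos: [0.5341, 0.072, 0.013]
tool_rot: [0.497, 0.503, -0.503, -0.497]
ft_force: [-0.5, 1.3, -3.0]
grip_width: 0.0544
clock: 29.78
eef_pos: [0.5342, 0.072, 0.0129]
tool_rot: [0.497, 0.503, -0.503, -0.497]
ft_force: [-3.4, -0.7, 5.9]
grip_width: 0.0542
```

Floor contact at 0.0129 (-3 → +6 N). I open a little, then rise.

```bash
python3 -m inch '0 0 0 0 0 0 0.2;0 0 0 0 0 0 0.2;0 0 0 0 0 0 0.2;0 0 0 0 0 0 0.2'; python3 -m inch '0 0 0 0 -5 0 0.2;0 0 0 0 -10 0 0.2;0 0 0 0 -20 0 0.2;0 0 0 0 -30 0 0.2;0 0 0 0 -40 0 0.2;0 0 0 0 -40 0 0.2;0 0 0 0 -40 0 0.2;0 0 0 0 -15 0 0.2;0 0 0 -40 0 30 0.2;0 0 0 -40 0 40 0.2;0 0 0 -40 0 40 0.2;0 0 0 0 0 0 0.2'
python3 - <<'E'
from h import *
w=cam('wrist');cv2.imwrite('pics/v_wrist.png',cv2.convertScaleAbs(w['color'],alpha=1.8,beta=10))
s=cam('side')['color'][130:370,220:450];cv2.imwrite('pics/v_side.png',cv2.convertScaleAbs(cv2.resize(s,None,fx=2.5,fy=2.5,interpolation=cv2.INTER_CUBIC),alpha=1.8))
t=cam('top')['color'][70:300,150:450];cv2.imwrite('pics/v_top.png',cv2.convertScaleAbs(cv2.resize(t,None,fx=2.5,fy=2.5,interpolation=cv2.INTER_CUBIC),alpha=1.8))
E
```

```text
clock: 30.28
eef_pos: [0.5342, 0.072, 0.0121]
tool_rot: [0.497, 0.503, -0.503, -0.497]
ft_force: [0.1, 0.2, -0.7]
grip_width: 0.0684
clock: 31.78
eef_pos: [0.4225, -0.0512, 0.2119]
tool_rot: [-0.497, -0.502, 0.503, 0.498]
ft_force: [0.5, 0.5, -0.4]
grip_width: 0.0684
```

View pics/v_wrist.png

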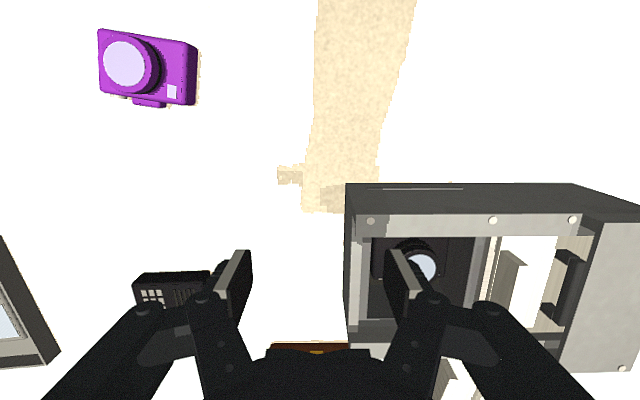

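View pics/v_side.png

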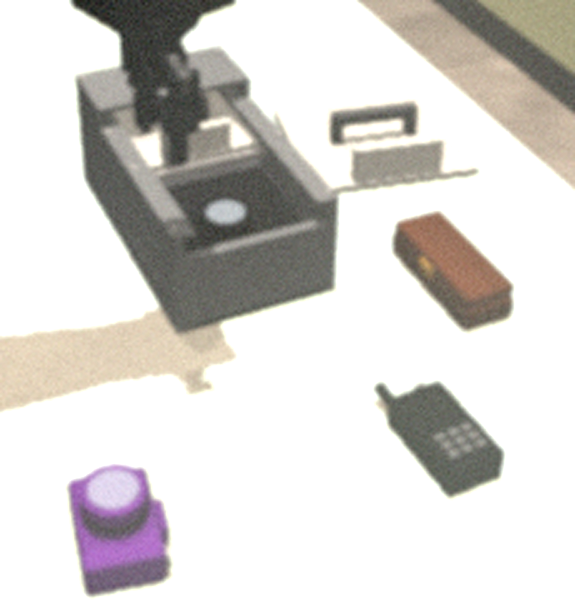

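View pics/v_top.png

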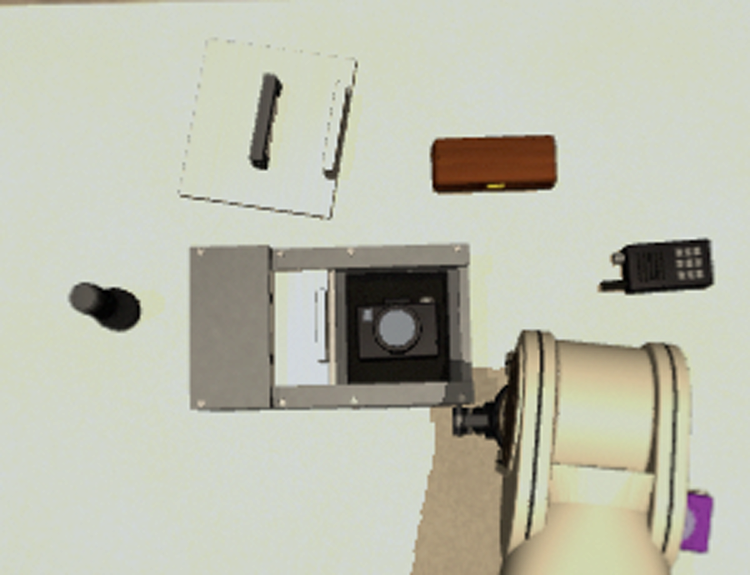

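The top view shows the camera flat, lens up, in the middle of the well (397,328 in the crop). The hatch is home, with only a sliver of deck visible behind it. The radio, glasses case and torch are where they were, and the hand is clear. Handing in.

Run:
```python
from h import *
t=cam('top');x0,y0=150,70
f=lambda u,v:((u+.5)/2.5-.5+x0,(v+.5)/2.5-.5+y0)
print('hood',atz(t,f(271,327),.144),'plate back',atz(t,f(328,330),.098),'lens',atz(t,f(397,328),.072),bot.get_obs()['clock'])
print(bot.job_done())
```

```text
hood [0.5291112  0.21038674 0.144     ] plate back [0.52924823 0.1518306  0.098     ] lens [0.53285959 0.07322948 0.072     ] 31.975
the job is handed in; nothing more can be done
None
```

The camera is in the chest's well, lens up, and the hatch is fully home under the hood. The job was handed in at about 32 s.

- **Hatch:** I lifted it 17 mm by the middle bar and slid it about 95 mm to just short of the hood. I set it down on the deck and let go, then took it by the tab and slid it to the end stop. The push force rose to 19 N without further travel.
- **Camera:** I picked it up by the lens barrel and lowered it slowly until the wrist force showed floor contact (-3 to +6 N). Then I let go and withdrew.

**Last checks**
- **Lens:** it measures (0.533, 0.073), within about 2 mm of the well centre.
- **Hatch:** the tab was 55–56 mm from the hood edge before I let go, and home is 56 mm. The plate's back edge is 58.5 mm from the hood edge in the last top view against 61 mm expected, which is within pixel error.
- **Bystanders:** the radio, glasses case and torch look unmoved. The purple camera and the larger plate were not touched.

**What disagreed**
- **Fingertip height:** the real fingertips sit about 31 mm above the reported TCP. My first grasp closed on air above the bar, touching nothing, so I corrected the height from the images and used the offset from then on.
- **Chest position:** the side and top views disagreed by up to 5 mm, so I aligned from the wrist view.

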